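# Weigh a flange on the bench trip balance

### The arm

A 7-joint arm with a two-finger parallel gripper is mounted at the origin on the work surface. World frame = base frame: x ahead of the robot, y to its left, z up, the work surface at z = 0. Lengths are in m, angles in rad, forces in N, time in s.
With the tool pointing down it reaches from about 0.4 to 0.9 m from the base axis. Payload 5.5 kg.
Tool frame: the origin (TCP) lies at the very end of the fingers, on their centre line; the grasp point (between the pads) lies 19 mm behind it (ctrl.grip_point_offset is the distance from the TCP to the grasp point, in m); x points along the fingers, z is the direction in which the jaws open and shut, and the axes are right-handed (so a half turn about x gives the same grasp; the last joint's range is limited). The gripper opens to 92 mm and grips with 3 to 60 N. Pads are 19 mm wide; open, the fingers measure 130 mm over their backs; the gripper's body (75 mm by 190 mm) begins 47 mm behind the grasp point.
Start: joints at [-1.055, 0.501, -0.427, 1.55, 0.221, 1.138, -0.21], TCP at [0.163, 0.629, 0.227] pointing down, gripper open.
Joint ranges: [-2.88, 2.88], [-0.31, 2.03], [-1.54, 1.56], [0.2, 2.42], [-1.41, 4.55], [0.19, 2.02], [-2.57, 2.57]. Speed limits (rad/s): [2.57, 2.57, 3.14, 3.14, 3.14, 3.14, 3.14].

### API

Orientations are given as a unit quaternion [x, y, z, w].
In Python, from workcell import ctrl gives the robot as it stands. The module is installed in compiled form; this text tells all that it offers.
- The arm moves only by the shell command python3 -m creep 'ROWS' [FORCE]. ROWS is JSON, a list of rows, each an object of numbers: "claw": the gripper command: -1 is fully open, 1 is shut, values between are in proportion; "x", "y", "z": the shift along the world's x, y, z in cm; "spin": the turn about the world's z in degrees. A call has 1 to 12 rows; each row shifts and turns the pose as measured when the row begins; what a row does not reach is not made up. A row lasts 1/8 s, in which the tool goes at most 62.5 mm and 10.7 degrees, less where a joint would pass 70% of its speed; a pose out of reach is approached as far as the arm can. A call is refused whole if a number of a shift passes 6.25 or a number of a turn 10.7, either way. A call with a gripper value outside its range is refused whole. The fingers move at their own pace and stop on an object; FORCE is the grip in N (left out, the last holds). Time passes only in rows, so rows that do not move let the fingers close. It gives the time, the measured TCP pose, the force and the opening at its end, in the units of the state.
- ctrl.get_state(): the state, without advancing time (a new reading comes with each control period).
- ctrl.get_image(name): name is "scene" or "top" or "wrist"; returns a dict with "frame" (400x640x3 uint8, blue, green, red), "range_z" (400x640 float32, m along the optical axis (not along the pixel's ray), 0 where there is no reading), "fx", "fy", "cx", "cy" (pixels), "R" (3x3) and "t" (3): a world point X has camera coordinates R X + t. Camera axes: x right, y down, z forward; pixel columns grow to the right and rows downward; lengths in m; the calibration is good to about 2 mm. A picture is of the moment at which its call begins.
- ctrl.sign_off(): hands the job in, once; it reports no verdict.
Trained networks look in the newest picture that a camera, given by its name, has taken for a name from the list of things; names that differ only in an ending like _2 or _b are one class to them, and where a whole thing is asked for, a point or a joint stands for the part that bears it (a point fixed in the world has none). Each returns a list of dicts, best first, with "conf" (0 to 1); they miss things now and then, are a little off and sometimes report something else, mostly with a low value. They report only what shows in the picture. A call takes as long as a camera call. They do not tell look-alikes from the thing itself.
- ctrl.masks_of(camera, thing): "region" (400x640 bool, what is visible of it) and "at" ([row, column] in pixels, amid what is visible of it).
The state is a dict: "time": time; "q": joint angles; "qvel": joint speeds; "joint_torque": joint torques, N m; "tool_pos": TCP position; "ee_rot": TCP orientation; "contact_force": force on the tool from outside, world axes, zero at the start; "moment": the same for the moment, N m; "width": finger opening in m.
Only numpy, scipy, OpenCV 4.12 (cv2) and the standard library are available. Lean on these libraries where they do the work, as an engineer would, in place of code of your own. Each camera call takes 0.05 s, during which the arm holds its last target. There are 200 camera calls.

### The job

Weigh the dark steel flange on the bench balance. First press the empty yellow pan gently with the closed fingertips to about level, to feel how much weight it needs; then set just one weight, one near enough for the sliding poise to make up the rest, in the middle of that pan, and slide the poise along its bar until the beam comes to rest level. Be gentle with the balance, do not touch the flange or its pan, and disturb nothing else on the bench.

Things in the scene. Friction and masses are not known exactly. Their poses are not given: they have to be found in the camera images.
- balance: Blue base of the trip balance, bolted to the bench: slab 130 x 200 mm, top 26 mm above the bench. Origin under its centre on the bench; the beam runs along its y axis and pivots 75 mm above the origin, about its x axis. Weight pan on its -y side, flange pan on its +y side, poise bar on its -x side. A white scale plate 90 mm wide stands at the centre, its top 180 mm up, with a red pointer that meets the green mark when level.
- beam (a joint): Tilt of the beam in rad: 0 level, negative with the flange pan low and the yellow weight pan high, positive with the weight pan low; stops at -0.1 and +0.1. Between the stops it acts as a soft spring: each 0.01 rad stands for 7.5 g (0.075 N) of imbalance at a pan. It swings for about a second before it rests.
- weight_pan: Empty yellow weight pan: flat steel disc 100 mm across and 8 mm thick on a stem, which always stays level and rises and falls with its beam end, 125 mm from the pivot. Origin on the stem's hinge, 35 mm below the pan's upper face. Where a load stands on the pan makes no difference.
- weight_pan_top (a point): Centre of the weight pan's upper face: 110 mm above the bench when level, 12.5 mm higher or lower at the stops. Pressing it straight down meets only the missing weight and the soft spring, but meeting it faster than about 20 mm/s jolts the knife edges, which must not take more than 20 N.
- part_pan: Grey pan that carries the flange, the same size, at the other end. Origin on its stem's hinge, 35 mm below the upper face.
- part_pan_top (a point): Centre of the upper face of the flange's pan.
- flange: Dark steel flange, 84 mm across and 12 mm thick with a 44 mm hub, 30 mm tall in all, on the grey pan; hollow inside, its weight is unknown, somewhere between 330 and 790 g. Origin under its centre.
- poise (a joint): Position in m of the brass poise (375 g) along its bar, from -0.035 to +0.075; greater is nearer the weight pan (towards the balance's -y). With the poise at 0 (red line) the empty balance is level; each 10 mm above zero counts as 30 g on the weight pan, each 10 mm below zero as 30 g on the flange's pan (-105 to +225 g in all). It starts below zero. It slides stiffly (about 1.5 N) and stays where it is left; held, it also holds the beam, so let go of it to read the tilt.
- poise_grip (a point): Middle of the poise's upright red grip tab, 14 mm wide along the bar and 28 mm across it; it stands 31 mm up from the brass block (36 mm along the bar, 34 mm across). This point lies 18 mm above the block's top and 13 mm below the tab's top, 113 mm above the bench when level. The bar lies 110 mm from the beam towards the balance's -x.
- weight300: 300 g steel weight with a green band: body 40 mm across and 30 mm tall, knob on top 20 mm across and 24 mm tall. Origin under its centre. The weights stand on a black mat 4 mm thick, about 85 mm apart, in any order.
- weight500: 500 g steel weight with a yellow band: body 46 mm across and 38 mm tall, the same knob on top. Origin under its centre.
- weight700: 700 g steel weight with a red band: body 52 mm across and 42 mm tall, the same knob on top. Origin under its centre.
- spray_can: Bystander: red spray can, 54 mm across, 170 mm tall, standing; origin at its foot.
- wrench: Bystander: steel open-ended wrench, 180 mm long, lying on the bench.
- screwdriver: Bystander: screwdriver, 200 mm long, lying on the bench.
- bearing: Bystander: steel bearing ring, 52 mm across, 15 mm tall, lying on the bench.
- gauge_block: Bystander: orange plastic block 60 x 50 x 36 mm with a dark button on top.
- nut_bin: Bystander: open blue bin, 100 x 150 x 60 mm.
Not all that is in view belongs to the job. What is shaped like the weight500 but blue or pink is not meant. Several things have the shape of the flange; the one meant has the colours described above.

How it is judged:
By the outcome, as a careful person would: the job done as asked, in the order asked, and still so for the second after the job is handed in, with the robot touching nothing.
It also fails if it takes over 64 s, if anything falls off the work surface, if the arm or the gripper's body presses on something with over 40 N, if the wrist force passes 120 N, or if a joint passes its speed limit or range.

## Working session

There is one attempt and no reset: what is moved stays moved. The work goes in short steps, Python scripts to look and compute and a shell command to move; the robot and the scene stay as the last step left them, time stands still between calls to the robot, and variables do not carry over. Pictures are saved under pics/ and viewed, about 8 in all and at most 12, crops included, and the job is handed in when it is done.

```bash
mkdir -p pics; cat > h.py <<'E'
import numpy as np, cv2
from workcell import ctrl
def world(im,rows,cols,z=None):
    rows=np.asarray(rows,float);cols=np.asarray(cols,float)
    d=im["range_z"][rows.astype(int),cols.astype(int)]
    c=np.stack([(cols-im["cx"])/im["fx"]*d,(rows-im["cy"])/im["fy"]*d,d],-1)
    return ((c-im["t"])@im["R"])[d>0]
def cloud(im,mask):
    r,c=np.nonzero(mask); return world(im,r,c)
def proj(im,X):
    p=np.asarray(X)@im["R"].T+im["t"]; return p[...,0]/p[...,2]*im["fx"]+im["cx"],p[...,1]/p[...,2]*im["fy"]+im["cy"]
E
python3 - <<'E'
from h import *
s=ctrl.get_state();print(s['time'],s['tool_pos'],s['ee_rot'],s['contact_force'],s['width'])
for n in("top","scene"):
    im=ctrl.get_image(n);cv2.imwrite(f"pics/{n}0.png",im["frame"])
    print(n,im["fx"],-im["R"].T@im["t"])
    for th in["balance","weight_pan","part_pan","flange","poise","weight300","weight500","weight700"]:
        for m in ctrl.masks_of(n,th)[:4]:
            p=cloud(im,m["region"]);print(th,round(m["conf"],2),m["at"],p.mean(0).round(3),p.min(0).round(3),p.max(0).round(3), np.median(im["frame"][m["region"]],0))
E
```

```text
0.0 [0.16244802 0.62864396 0.22567806] [-0.43341883  0.55957617  0.43259385  0.55846682] [ 0.55151449 -0.0846346  -0.6438402 ] 0.0921678210340132
top 491.86305033846907 [0.39860089 0.02745909 1.32293945]
balance 0.81 [185.8, 307.1] [0.595 0.079 0.072] [ 0.493 -0.076 -0.008] [0.689 0.243 0.184] [175. 128. 140.]
part_pan 0.65 [167.7, 268.0] [0.625 0.188 0.096] [0.581 0.17  0.004] [0.672 0.231 0.11 ] [164. 167. 166.]
flange 0.83 [250.7, 255.8] [0.429 0.227 0.017] [0.391 0.187 0.003] [0.47  0.269 0.035] [217. 186. 250.]
flange 0.79 [167.3, 253.5] [0.625 0.224 0.114] [0.586 0.184 0.094] [0.668 0.267 0.133] [117. 115. 114.]
weight300 0.88 [228.1, 459.3] [ 0.482 -0.307  0.043] [ 0.457 -0.339 -0.005] [ 0.51  -0.286  0.076] [225.5 228.5 227. ]
weight300 0.83 [269.9, 413.1] [ 0.374 -0.18   0.041] [ 0.354 -0.205  0.001] [ 0.395 -0.16   0.066] [231. 123.  66.]
weight300 0.72 [263.2, 464.8] [ 0.396 -0.315  0.044] [ 0.374 -0.342  0.009] [ 0.418 -0.297  0.072] [223. 235. 231.]
weight300 0.61 [302.9, 464.9] [ 0.287 -0.318  0.038] [ 0.262 -0.351 -0.007] [ 0.309 -0.299  0.067] [204. 173. 248.]
weight5
[... 2630 characters left out ...]
58.]
weight500 0.69 [128.3, 305.6] [ 0.296 -0.314  0.033] [ 0.268 -0.344  0.003] [ 0.314 -0.298  0.066] [121. 102. 188.]
weight500 0.66 [163.2, 233.1] [ 0.576 -0.311  0.031] [ 0.533 -0.382  0.   ] [ 0.592 -0.295  0.062] [131.5 139.5 136. ]
weight700 0.79 [155.1, 312.4] [ 0.386 -0.176  0.032] [ 0.359 -0.207  0.001] [ 0.402 -0.16   0.067] [140.  69.  35.]
weight700 0.73 [224.9, 356.1] [0.52  0.138 0.093] [ 0.403  0.058 -0.001] [0.539 0.154 0.127] [ 54. 109. 158.]
weight700 0.69 [128.3, 305.6] [ 0.296 -0.314  0.033] [ 0.268 -0.344  0.003] [ 0.314 -0.298  0.066] [121. 102. 188.]
weight700 0.66 [163.2, 233.1] [ 0.576 -0.311  0.031] [ 0.533 -0.382  0.   ] [ 0.592 -0.295  0.062] [131.5 139.5 136. ]
```

View pics/top0.png

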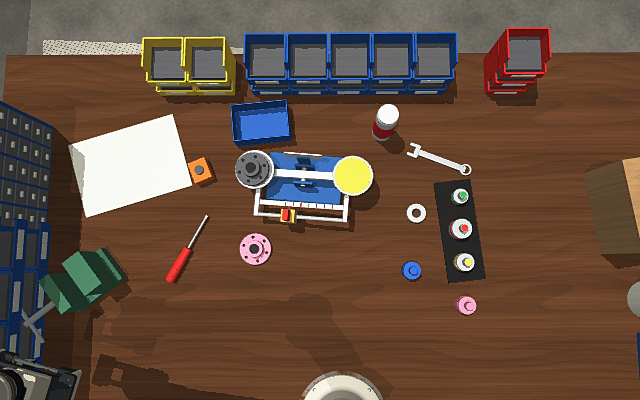

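View pics/scene0.png

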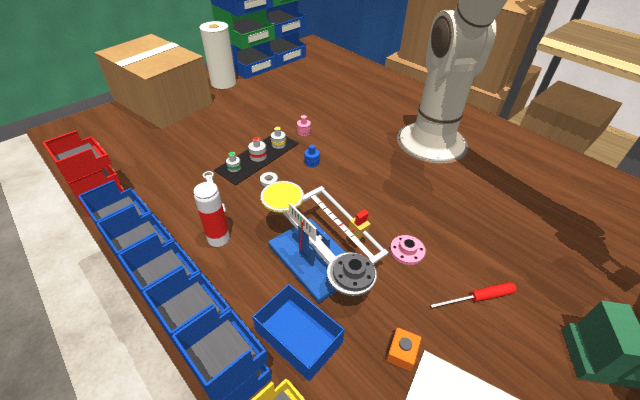

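The top view shows the yellow pan at (352,175), the dark flange on the grey pan at (253,168), and the poise with its red tab at (287,215). The weights on the mat are green 300 at (460,196), red 700 at (461,228) and yellow 500 at (464,262). The blue (411,270) and pink (466,306) look-alikes and the pink flange (255,249) are not meant.

```bash
cat >> h.py <<'E'
from scipy.spatial.transform import Rotation as Ro
def blob(im,lo,hi,box,zmin=0.0,zmax=1):
    hsv=cv2.cvtColor(im["frame"],cv2.COLOR_BGR2HSV); m=cv2.inRange(hsv,lo,hi)>0
    b=np.zeros_like(m); r0,r1,c0,c1=box; b[r0:r1,c0:c1]=1
    p=cloud(im,m&b); return p[(p[:,2]>zmin)&(p[:,2]<zmax)]
E
python3 - <<'E'
from h import *
R=Ro.from_quat(ctrl.get_state()['ee_rot']).as_matrix();print(R.round(3))
im=ctrl.get_image("top")
def sh(n,p): print(n,len(p),np.median(p,0).round(4),((p.min(0)+p.max(0))/2).round(4),p.min(0).round(3),p.max(0).round(3))
sh("pan",blob(im,(22,120,120),(36,255,255),(145,205,325,380),.06))
p=blob(im,(0,150,100),(6,255,255),(200,230,270,305),.08);sh("tab",p);sh("tabtop",p[p[:,2]>.118])
sh("poise y",blob(im,(10,120,100),(36,255,255),(200,230,265,310),.06))
sh("base",blob(im,(100,120,80),(120,255,255),(145,230,240,370),.0,.04))
p=blob(im,(100,120,80),(120,255,255),(145,230,240,370),.015,.035);print(cv2.minAreaRect((p[:,:2]*1000).astype(np.float32)))
# weights: knob tops
for n,(r,c) in dict(g=(196,460),r=(228,461),y=(262,464)).items():
    b=np.zeros((400,640),bool);b[r-14:r+15,c-14:c+15]=1
    p=cloud(im,b);top=p[p[:,2]>p[:,2].max()-.012];sh(n,top); body=p[(p[:,2]>.025)];sh(n+"b",body)
# flange top
b=np.zeros((400,640),bool);b[145:192,230:278]=1;p=cloud(im,b);sh("hub",p[p[:,2]>.12])
b[:]=0;b[195:225,245:360]=1
p=cloud(im,b);q=p[(p[:,2]>.06)];sh('bar',q)
f=im["frame"];cv2.imwrite("pics/crop1.png",np.hstack([cv2.resize(f[140:235,225:385],None,fx=3,fy=3,interpolation=2),cv2.resize(f[180:275,425:500],None,fx=3,fy=3,interpolation=2)]))
E
```

```text
[[-0.    -0.968  0.25 ]
 [ 0.     0.25   0.968]
 [-1.     0.     0.   ]]
pan 971 [ 0.6078 -0.0264  0.1223] [ 0.6051 -0.0286  0.1215] [ 0.558 -0.076  0.114] [0.652 0.018 0.129]
tab 52 [0.5087 0.1385 0.1218] [0.5207 0.124  0.1051] [0.499 0.102 0.083] [0.543 0.146 0.127]
tabtop 48 [0.5099 0.1385 0.1221] [0.5112 0.1397 0.1226] [0.499 0.133 0.118] [0.524 0.146 0.127]
poise y 102 [0.509  0.1277 0.0912] [0.5102 0.1361 0.0938] [0.493 0.118 0.068] [0.527 0.154 0.12 ]
base 2136 [0.593  0.1003 0.0253] [0.6298 0.1373 0.019 ] [ 0.547 -0.001  0.001] [0.713 0.276 0.037]
((618.41552734375, 96.8699951171875), (198.64483642578125, 129.99459838867188), 85.01821899414062)
g 50 [ 0.5684 -0.3141  0.0582] [ 0.5686 -0.3141  0.058 ] [ 0.559 -0.323  0.052] [ 0.578 -0.306  0.064]
gb 188 [ 0.5661 -0.311   0.0351] [ 0.5682 -0.3154  0.0446] [ 0.549 -0.336  0.025] [ 0.587 -0.295  0.064]
r 51 [ 0.4812 -0.3117  0.0701] [ 0.4823 -0.3132  0.0708] [ 0.473 -0.322  0.065] [ 0.491 -0.304  0.077]
rb 352 [ 0.4809 -0.3085  0.0455] [ 0.4819 -0.3119  0.0514] [ 0.457 -0.337  0.026] [ 0.507 -0.286  0.077]
y 52 [ 0.3953 -0.3196  0.066 ] [ 0.3965 -0.3196  0.0675] [ 0.388 -0.328  0.062] [ 0.405 -0.311  0.073]
yb 276 [ 0.3952 -0.3158  0.0422] [ 0.3964 -0.3197  0.0495] [ 0.374 -0.343  0.026] [ 0.418 -0.297  0.073]
hub 249 [0.6269 0.2253 0.1266] [0.6267 0.2252 0.1266] [0.606 0.204 0.12 ] [0.648 0.247 0.133]
bar 1146 [0.5263 0.1174 0.081 ] [0.5292 0.0939 0.0935] [ 0.492 -0.038  0.06 ] [0.566 0.226 0.127]
```

View pics/crop1.png

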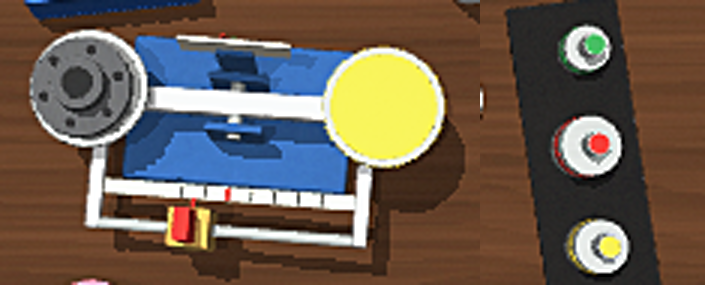

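The crop confirms the band colours: 300 g is green, 700 g red, 500 g yellow, and the dark flange sits on the grey pan. Balance yaw is about -5°, its centre about (0.616, 0.099), and the poise is at about -31 mm. I'll move above the yellow pan with the fingers closed.

```bash
python3 -m creep '[{"claw":1,"x":3.4,"y":-5.1,"z":0.4,"spin":-6.7},{"claw":1,"x":3.4,"y":-5.1,"z":0.4,"spin":-6.7},{"claw":1,"x":3.4,"y":-5.1,"spin":-6.7},{"claw":1,"x":3.4,"y":-5.1,"spin":-6.7},{"claw":1,"x":3.4,"y":-5.1,"spin":-6.7},{"claw":1,"x":3.4,"y":-5.1,"spin":-6.7},{"claw":1,"x":3.4,"y":-5.1,"spin":-6.7},{"claw":1,"x":3.4,"y":-5.1,"spin":-6.7},{"claw":1,"x":3.4,"y":-5.1,"spin":-6.7},{"claw":1,"x":3.4,"y":-5.1,"spin":-6.7},{"claw":1,"x":3.4,"y":-5.1,"spin":-6.7},{"claw":1,"x":3.4,"y":-5.1,"spin":-6.7}]' 10
```

```text
$[2]: bad value
```

```bash
python3 -m creep '[{"claw":1,"x":3.4,"y":-5.1,"z":0.4,"spin":-6.7},{"claw":1,"x":3.4,"y":-5.1,"z":0.4,"spin":-6.7},{"claw":1,"x":3.4,"y":-5.1,"z":0,"spin":-6.7},{"claw":1,"x":3.4,"y":-5.1,"z":0,"spin":-6.7},{"claw":1,"x":3.4,"y":-5.1,"z":0,"spin":-6.7},{"claw":1,"x":3.4,"y":-5.1,"z":0,"spin":-6.7},{"claw":1,"x":3.4,"y":-5.1,"z":0,"spin":-6.7},{"claw":1,"x":3.4,"y":-5.1,"z":0,"spin":-6.7},{"claw":1,"x":3.4,"y":-5.1,"z":0,"spin":-6.7},{"claw":1,"x":3.4,"y":-5.1,"z":0,"spin":-6.7},{"claw":1,"x":3.4,"y":-5.1,"z":0,"spin":-6.7},{"claw":1,"x":3.4,"y":-5.1,"z":0,"spin":-6.7}]' 10; python3 -c "
from h import *
R=Ro.from_quat(ctrl.get_state()['ee_rot']).as_matrix();print(R.round(3))"
```

```text
time: 2.45
tool_pos: [0.5736, 0.0081, 0.2384]
ee_rot: [0.044, 0.701, -0.04, 0.71]
contact_force: [1.8, 1.0, -0.7]
width: 0.0002
[[ 0.013  0.119  0.993]
 [ 0.005  0.993 -0.119]
 [-1.     0.007  0.013]]
```

```bash
python3 -m creep '[{"claw":1,"x":2.2,"y":-2.3,"z":-2,"spin":1},{"claw":1,"x":1.1,"y":-1.2,"z":-4,"spin":1},{"claw":1,"x":0,"y":0,"z":-2,"spin":0},{"claw":1,"x":0,"y":0,"z":-1.2,"spin":0},{"claw":1,"x":0,"y":0,"z":-0.2,"spin":0},{"claw":1,"x":0,"y":0,"z":0,"spin":0},{"claw":1,"x":0,"y":0,"z":0,"spin":0},{"claw":1,"x":0,"y":0,"z":0,"spin":0}]'
```

```text
time: 3.45
tool_pos: [0.6123, -0.0344, 0.1457]
ee_rot: [0.034, 0.698, -0.031, 0.714]
contact_force: [-0.3, -1.4, 0.6]
width: 0.0005
```

```bash
for i in 1 2 3 ; do python3 -m creep '[{"claw":1,"x":-0.2,"y":0.2,"z":-0.3,"spin":0}]' | grep -E "pos|force"; done;  python3 -m creep '[{"claw":1,"x":0,"y":0,"z":-0.2,"spin":0},{"claw":1,"x":0,"y":0,"z":0,"spin":0}]'| grep -E "pos|force"; python3 -m creep '[{"claw":1,"x":0,"y":0,"z":0,"spin":0}]'| grep -E "pos|force"; python3 -m creep '[{"claw":1,"x":0,"y":0,"z":0,"spin":0}]'
```

```text
tool_pos: [0.6109, -0.0324, 0.1435]
contact_force: [0.3, -0.4, -0.4]
tool_pos: [0.6088, -0.0301, 0.1405]
contact_force: [0.2, -0.6, -0.3]
tool_pos: [0.6066, -0.0279, 0.1373]
contact_force: [-0.6, -0.0, -0.3]
tool_pos: [0.606, -0.0275, 0.1346]
contact_force: [-0.1, 0.5, 1.2]
tool_pos: [0.606, -0.0276, 0.1345]
contact_force: [0.0, -0.3, -0.2]
time: 4.32
tool_pos: [0.6061, -0.0277, 0.1346]
ee_rot: [0.034, 0.698, -0.031, 0.714]
contact_force: [-0.2, 0.2, 0.6]
width: 0.0006
```

```bash
python3 -m creep '[{"claw":1,"x":0,"y":0,"z":-0.15,"spin":0},{"claw":1,"x":0,"y":0,"z":-0.15,"spin":0},{"claw":1,"x":0,"y":0,"z":-0.15,"spin":0},{"claw":1,"x":0,"y":0,"z":-0.15,"spin":0},{"claw":1,"x":0,"y":0,"z":-0.1,"spin":0}]' | grep -E "pos|force"
for i in 1 2 3 4 5 6 ; do python3 -m creep '[{"claw":1,"x":0,"y":0,"z":-0.1,"spin":0},{"claw":1,"x":0,"y":0,"z":-0.1,"spin":0}]' | grep -E "pos|force"; done
```

```text
tool_pos: [0.6063, -0.0279, 0.1272]
contact_force: [0.1, 0.1, -0.1]
tool_pos: [0.6063, -0.0279, 0.125]
contact_force: [-0.3, 0.1, 1.2]
tool_pos: [0.6063, -0.0279, 0.123]
contact_force: [0.7, -0.0, 0.1]
tool_pos: [0.6063, -0.0279, 0.1222]
contact_force: [-3.3, 1.2, 6.2]
tool_pos: [0.6063, -0.028, 0.1219]
contact_force: [-2.8, 0.4, 5.4]
tool_pos: [0.6064, -0.028, 0.1216]
contact_force: [-3.2, 0.7, 6.7]
tool_pos: [0.6064, -0.028, 0.1214]
contact_force: [-3.6, 0.2, 6.2]
```

```bash
for i in 1 2 3 ; do python3 -m creep '[{"claw":1,"x":0,"y":0,"z":-0.2,"spin":0},{"claw":1,"x":0,"y":0,"z":-0.2,"spin":0}]' | grep -E "pos|force"; done
```

```text
tool_pos: [0.6063, -0.0282, 0.1192]
contact_force: [-3.1, 0.1, 6.9]
tool_pos: [0.6063, -0.0283, 0.1169]
contact_force: [-3.0, 0.4, 6.8]
tool_pos: [0.6063, -0.0284, 0.1147]
contact_force: [-3.0, -0.3, 6.3]
```

```bash
for i in 1 2; do python3 -m creep '[{"claw":1,"x":0,"y":0,"z":-0.2,"spin":0},{"claw":1,"x":0,"y":0,"z":-0.2,"spin":0}]' | grep -E "pos|force"; done;for i in 1 2 3 4 5 6; do python3 -m creep '[{"claw":1,"x":0,"y":0,"z":-0.09,"spin":0}]' | grep -E "pos|force"; done
```

```text
tool_pos: [0.6063, -0.0285, 0.1125]
contact_force: [-2.4, 0.1, 7.4]
tool_pos: [0.6063, -0.0285, 0.1103]
contact_force: [-3.2, -0.7, 6.7]
tool_pos: [0.6063, -0.0285, 0.1103]
contact_force: [-3.0, 0.6, 6.4]
tool_pos: [0.6063, -0.0285, 0.1103]
contact_force: [-3.0, 0.5, 6.4]
tool_pos: [0.6063, -0.0285, 0.1104]
contact_force: [-2.2, 0.1, 6.4]
tool_pos: [0.6063, -0.0285, 0.1104]
contact_force: [-3.3, -0.6, 6.9]
tool_pos: [0.6063, -0.0285, 0.1104]
contact_force: [-2.7, 0.5, 6.9]
tool_pos: [0.6063, -0.0285, 0.1104]
contact_force: [-3.8, 0.7, 7.0]
```

Level force is about 6.6 N, or 670 g. Less the 93 g from the poise, the flange is about 575 g. That calls for the 500 g weight with the poise near +25 mm: 300 and 700 are both out of the poise's range. I'll retreat gently.

```bash
python3 -m creep '[{"claw":1,"x":0,"y":0,"z":0.05,"spin":0},{"claw":1,"x":0,"y":0,"z":0.08,"spin":0},{"claw":1,"x":0,"y":0,"z":0.08,"spin":0},{"claw":1,"x":0,"y":0,"z":0.08,"spin":0},{"claw":1,"x":0,"y":0,"z":0.08,"spin":0},{"claw":1,"x":0,"y":0,"z":0.08,"spin":0},{"claw":1,"x":0,"y":0,"z":0.08,"spin":0},{"claw":1,"x":0,"y":0,"z":0.08,"spin":0},{"claw":1,"x":0,"y":0,"z":0.08,"spin":0}]' | grep -E "pos|force"
python3 -m creep '[{"claw":1,"x":0,"y":0,"z":0.1,"spin":0},{"claw":1,"x":0,"y":0,"z":0.1,"spin":0},{"claw":1,"x":0,"y":0,"z":0.15,"spin":0}]' | grep -E "pos|force"
```

```text
tool_pos: [0.6066, -0.0279, 0.1243]
contact_force: [0.5, -0.2, -0.4]
tool_pos: [0.6063, -0.028, 0.1274]
contact_force: [-0.1, 0.5, -0.2]
```

```bash
python3 -m creep '[{"claw":1,"x":0,"y":0,"z":2,"spin":0},{"claw":1,"x":-1.5,"y":-2.5,"z":1.5,"spin":0},{"claw":0,"x":-3.3,"y":-4.6,"z":0,"spin":0},{"claw":0,"x":-3.3,"y":-4.6,"z":0,"spin":0},{"claw":0,"x":-3.3,"y":-4.6,"z":0,"spin":0},{"claw":0,"x":-3.3,"y":-4.6,"z":0,"spin":0},{"claw":0,"x":-3.3,"y":-4.6,"z":0,"spin":0},{"claw":0,"x":-2.2,"y":-3,"z":0,"spin":0},{"claw":0,"x":0,"y":0,"z":0,"spin":0}]'
python3 - <<'E'
from h import *
im=ctrl.get_image("wrist");cv2.imwrite("pics/w1.png",im["frame"])
s=ctrl.get_state();print(s['tool_pos'],s['q'])
p=cloud(im,np.ones((400,640),bool))
p=p[(abs(p[:,0]-.396)<.04)&(abs(p[:,1]+.319)<.04)&(p[:,2]>.03)&(p[:,2]<.085)]
z=p[:,2].max() if len(p) else 0
for a,b in((.056,.08),(.03,.05)):
    t=p[(p[:,2]>a)&(p[:,2]<b)];print(len(t), (t.min(0).round(4),t.max(0).round(4),np.median(t,0).round(4)) if len(t) else '')
E
```

```text
time: 11.08
tool_pos: [0.3981, -0.3197, 0.1651]
ee_rot: [0.035, 0.695, -0.029, 0.718]
contact_force: [0.0, 0.3, -0.1]
width: 0.0459
[ 0.39935182 -0.31813239  0.16499255] [ 0.4048144   0.2903421   0.2737447   1.99373817 -0.13857675  0.85079455
  0.66855048]
402 (array([ 0.3868, -0.3303,  0.0564]), array([ 0.4063, -0.3107,  0.0686]), array([ 0.3966, -0.3196,  0.0667]))
1280 (array([ 0.3739, -0.3434,  0.0301]), array([ 0.4191, -0.2978,  0.0497]), array([ 0.3971, -0.3153,  0.0424]))
```

View pics/w1.png

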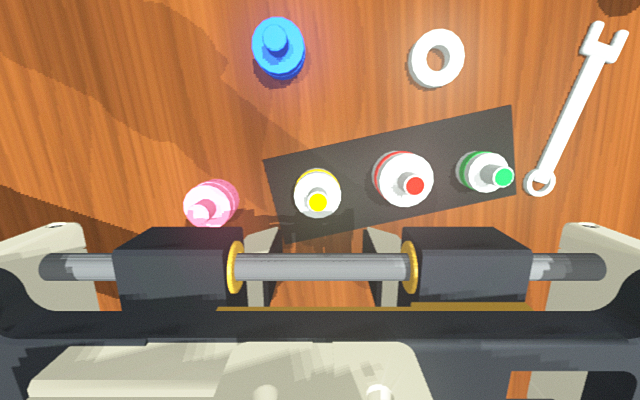

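The wrist view shows the yellow-topped 500 g weight at (317,195) between the pink look-alike (210,205) and the red 700 (404,180). Its knob centre is (0.3966, -0.3205). I'll descend.

```bash
python3 -m creep '[{"claw":0,"x":-0.1,"y":-0.1,"z":-3,"spin":0},{"claw":0,"x":-0.1,"y":-0.1,"z":-3,"spin":0},{"claw":0,"x":0,"y":0,"z":-2.5,"spin":0},{"claw":0,"x":0,"y":0,"z":-1,"spin":0},{"claw":0,"x":0,"y":0,"z":-0.5,"spin":0},{"claw":0,"x":0,"y":0,"z":0,"spin":0}]'
```

```text
time: 11.88
tool_pos: [0.4051, -0.3139, 0.0639]
ee_rot: [0.031, 0.693, -0.023, 0.72]
contact_force: [1.2, -1.0, -0.9]
width: 0.0461
```

```bash
python3 -m creep '[{"claw":0,"x":-0.85,"y":-0.65,"z":0,"spin":0},{"claw":0,"x":0,"y":0,"z":-0.6,"spin":0},{"claw":0,"x":0,"y":0,"z":-0.6,"spin":0},{"claw":0,"x":0,"y":0,"z":-0.3,"spin":0},{"claw":0,"x":0,"y":0,"z":0,"spin":0}]'
```

```text
time: 12.5
tool_pos: [0.397, -0.322, 0.0498]
ee_rot: [0.031, 0.691, -0.024, 0.721]
contact_force: [-0.3, -0.0, 0.1]
width: 0.0457
```

```bash
python3 -m creep '[{"claw":0,"x":0,"y":0.1,"z":-0.35,"spin":0},{"claw":1,"x":0,"y":0,"z":0,"spin":0},{"claw":1,"x":0,"y":0,"z":0,"spin":0},{"claw":1,"x":0,"y":0,"z":0,"spin":0},{"claw":1,"x":0,"y":0,"z":0,"spin":0}]' 25; python3 -m creep '[{"claw":1,"x":0,"y":0,"z":1,"spin":0},{"claw":1,"x":0,"y":0,"z":3,"spin":0},{"claw":1,"x":0,"y":0,"z":4,"spin":0},{"claw":1,"x":0,"y":0,"z":4,"spin":0},{"claw":1,"x":0,"y":0,"z":1,"spin":0},{"claw":1,"x":0,"y":0,"z":0,"spin":0}]'
```

```text
time: 13.12
tool_pos: [0.3972, -0.3208, 0.0462]
ee_rot: [0.031, 0.691, -0.024, 0.721]
contact_force: [-0.7, -0.7, 1.3]
width: 0.0194
time: 13.88
tool_pos: [0.3928, -0.3175, 0.1776]
ee_rot: [0.032, 0.694, -0.023, 0.719]
contact_force: [0.0, 0.5, -6.3]
width: 0.0193
```

```bash
python3 -m creep '[{"claw":1,"x":1.5,"y":2,"z":1,"spin":0},{"claw":1,"x":3,"y":4.1,"z":0,"spin":0},{"claw":1,"x":3.3,"y":4.6,"z":0,"spin":0},{"claw":1,"x":3.3,"y":4.6,"z":0,"spin":0},{"claw":1,"x":3.3,"y":4.6,"z":0,"spin":0},{"claw":1,"x":3,"y":4.1,"z":0,"spin":0},{"claw":1,"x":2,"y":2.4,"z":0,"spin":0},{"claw":1,"x":0.8,"y":1,"z":0,"spin":0},{"claw":1,"x":0,"y":0,"z":0,"spin":0},{"claw":1,"x":0,"y":0,"z":0,"spin":0}]'
```

```text
time: 15.12
tool_pos: [0.5851, -0.0345, 0.1671]
ee_rot: [0.036, 0.706, -0.024, 0.707]
contact_force: [-0.4, 0.2, -5.6]
width: 0.0191
```

```bash
python3 -m creep '[{"claw":1,"x":0.2,"y":0.1,"z":0.6,"spin":0},{"claw":1,"x":1,"y":0.35,"z":0.1,"spin":0},{"claw":1,"x":0.75,"y":0.25,"z":0.1,"spin":0},{"claw":1,"x":0,"y":0,"z":0.08,"spin":0},{"claw":1,"x":0,"y":0,"z":0.08,"spin":0}]'
```

```text
time: 15.75
tool_pos: [0.6053, -0.0311, 0.1782]
ee_rot: [0.038, 0.705, -0.027, 0.708]
contact_force: [-0.6, 0.2, -4.9]
width: 0.0194
```

```bash
python3 -m creep '[{"claw":1,"x":0,"y":0.15,"z":-0.15,"spin":0},{"claw":1,"x":0,"y":0.15,"z":-0.15,"spin":0},{"claw":1,"x":0,"y":0.05,"z":-0.15,"spin":0},{"claw":1,"x":0,"y":0,"z":-0.1,"spin":0}]'| grep -E "pos|force"
for i in 1 2 3; do python3 -m creep '[{"claw":1,"x":0,"y":0,"z":-0.07,"spin":0},{"claw":1,"x":0,"y":0,"z":-0.07,"spin":0}]'| grep -E "pos|force"; done
```

```text
tool_pos: [0.6046, -0.0271, 0.172]
contact_force: [0.4, -0.4, -4.5]
tool_pos: [0.6045, -0.0272, 0.1705]
contact_force: [0.6, 0.4, -5.8]
tool_pos: [0.6046, -0.0273, 0.169]
contact_force: [-0.2, -0.2, -5.0]
tool_pos: [0.6046, -0.0274, 0.1676]
contact_force: [-0.8, -0.5, -5.9]
```

```bash
for i in 1 2 3 4; do python3 -m creep '[{"claw":1,"x":0,"y":0,"z":-0.08,"spin":0},{"claw":1,"x":0,"y":0,"z":-0.08,"spin":0}]'| grep -E "pos|force"; done
```

```text
tool_pos: [0.6046, -0.0274, 0.1659]
contact_force: [0.2, 0.0, -5.7]
tool_pos: [0.6047, -0.0272, 0.1649]
contact_force: [-2.3, 0.1, 1.4]
tool_pos: [0.6047, -0.0273, 0.1643]
contact_force: [-3.0, 0.4, 2.4]
tool_pos: [0.6047, -0.0274, 0.163]
contact_force: [-2.5, 0.5, 1.3]
```

```bash
python3 -m creep '[{"claw":1,"x":0,"y":0,"z":0.06,"spin":0},{"claw":1,"x":0,"y":0,"z":0.02,"spin":0}]'| grep -E "pos|force"; python3 -m creep '[{"claw":0.4,"x":0,"y":0,"z":0,"spin":0},{"claw":0.3,"x":0,"y":0,"z":0,"spin":0},{"claw":0.2,"x":0,"y":0,"z":0,"spin":0},{"claw":0.2,"x":0,"y":0,"z":0.15,"spin":0},{"claw":0.2,"x":0,"y":0,"z":1,"spin":0},{"claw":0.2,"x":0,"y":0,"z":2,"spin":0},{"claw":0.2,"x":0,"y":0,"z":3,"spin":0},{"claw":0.2,"x":0,"y":0,"z":1,"spin":0}]'
```

```text
tool_pos: [0.6047, -0.0274, 0.1638]
contact_force: [-3.4, 0.7, 2.5]
time: 19.25
tool_pos: [0.6069, -0.0275, 0.2388]
ee_rot: [0.038, 0.704, -0.027, 0.709]
contact_force: [0.1, 0.1, 0.6]
width: 0.0367
```

```bash
python3 - <<'E'
from h import *
s=ctrl.get_state();print(s['q'])
im=ctrl.get_image("scene");cv2.imwrite("pics/s2.png",im["frame"][130:330,180:480].repeat(2,0).repeat(2,1))
p=blob(im,(22,120,120),(36,255,255),(170,230,240,320),.06);print('pan',np.median(p,0),p.min(0),p.max(0))
p=blob(im,(0,170,120),(6,255,255),(195,240,335,385),.08);print('tab',len(p),np.median(p,0),p.min(0),p.max(0))
E
```

```text
[-0.08923446  0.37535457  0.12847852  1.67319035 -0.07065788  1.08868043
 -0.02799549]
pan [ 0.62505318 -0.01622208  0.1246837 ] [ 0.56696364 -0.07286347  0.1156453 ] [0.66075381 0.04610085 0.18870645]
tab 136 [0.51880843 0.14081848 0.1192687 ] [0.50178145 0.10367073 0.08012712] [0.54310519 0.14523918 0.12610339]
```

View pics/s2.png

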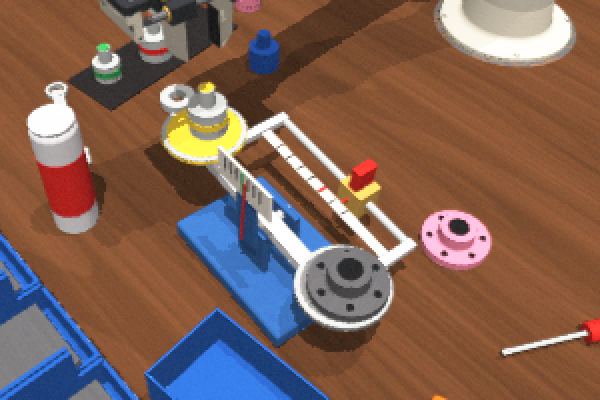

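The 500 g weight stands mid-pan, at (207,110) in the crop. The beam is still down on the flange side, as expected. Next, the poise.

```bash
python3 -m creep '[{"claw":0.2,"x":0,"y":1,"z":0,"spin":9},{"claw":0.2,"x":-1,"y":1.9,"z":0,"spin":9},{"claw":0.2,"x":-1.1,"y":1.9,"z":0,"spin":9},{"claw":0.2,"x":-1.1,"y":1.9,"z":0,"spin":9},{"claw":0.2,"x":-1.1,"y":1.9,"z":0,"spin":9},{"claw":0.2,"x":-1.1,"y":1.9,"z":0,"spin":9},{"claw":0.2,"x":-1.1,"y":1.9,"z":0,"spin":9},{"claw":0.2,"x":-1.1,"y":1.9,"z":0,"spin":9},{"claw":0.2,"x":-1.1,"y":1.9,"z":0,"spin":9},{"claw":0.2,"x":-0.5,"y":0.5,"z":0,"spin":9},{"claw":0.2,"x":0,"y":0,"z":0,"spin":0}]'
cat > t.py <<'E'
from h import *
s=ctrl.get_state();R=Ro.from_quat(s['ee_rot']).as_matrix();print(s['time'],s['tool_pos'].round(4) if hasattr(s['tool_pos'],'round') else s['tool_pos'],'x',R[:,0].round(3),'z',R[:,2].round(3), np.degrees(np.arctan2(R[1,2],R[0,2])).round(1))
E
python3 t.py
```

```text
time: 20.68
tool_pos: [0.5062, 0.1432, 0.2306]
ee_rot: [-0.483, 0.515, 0.496, 0.505]
contact_force: [0.1, -0.1, -0.4]
width: 0.0367
20.675 [0.5062 0.1432 0.2306] x [-0.023  0.002 -1.   ] z [0.041 0.999 0.001] 87.7
```

```bash
python3 - <<'E'
from h import *
im=ctrl.get_image("wrist");cv2.imwrite("pics/w2.png",im["frame"])
p=blob(im,(0,170,90),(6,255,255),(0,400,0,640),.08,.15)
p=p[(abs(p[:,0]-.51)<.04)&(abs(p[:,1]-.14)<.04)];print(len(p),p.min(0),p.max(0))
t=p[p[:,2]>np.percentile(p[:,2],97)-.005]; print(np.median(t,0),t.min(0),t.max(0)); print(cv2.minAreaRect((t[:,:2]*1000).astype(np.float32)))
s=ctrl.get_state();print(s['tool_pos'])
E
```

```text
477 [0.49766614 0.12957133 0.09414157] [0.52472744 0.14538265 0.12511652]
[0.51107429 0.13883928 0.12311718] [0.49799823 0.13214013 0.11988917] [0.52472744 0.14538265 0.12511652]
((511.27996826171875, 138.81500244140625), (12.284027099609375, 26.460988998413086), 87.46216583251953)
[0.50647614 0.1428948  0.23066578]
```

View pics/w2.png

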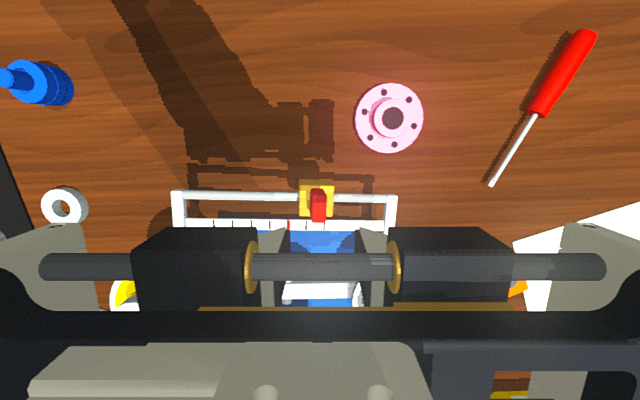

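The wrist view shows the red tab on the poise at (318,203), with its top centre at (0.511, 0.139, 0.123). The red zero line is at (288,225). I'll descend over the tab with the jaws along the bar.

```bash
python3 -m creep '[{"claw":0.2,"x":0.2,"y":-0.2,"z":-2,"spin":-1.3},{"claw":0.2,"x":0.2,"y":-0.3,"z":-3,"spin":-1},{"claw":0.2,"x":0,"y":0,"z":-2.5,"spin":0},{"claw":0.2,"x":0,"y":0,"z":-1,"spin":0},{"claw":0.2,"x":0,"y":0,"z":0,"spin":0}]'; python3 t.py
```

```text
time: 21.35
tool_pos: [0.5125, 0.1344, 0.1431]
ee_rot: [-0.468, 0.53, 0.479, 0.52]
contact_force: [-0.4, -0.1, -0.5]
width: 0.0369
21.35 [0.5125 0.1344 0.1431] x [-0.022  0.002 -1.   ] z [0.104 0.995 0.   ] 84.0
```

```bash
python3 -m creep '[{"claw":0.2,"x":-0.1,"y":0.35,"z":-1,"spin":0.6},{"claw":0.2,"x":0,"y":0,"z":-1.5,"spin":0},{"claw":0.2,"x":0,"y":0,"z":-1,"spin":0},{"claw":0.2,"x":0,"y":0,"z":-0.3,"spin":0},{"claw":0.2,"x":0,"y":0,"z":0,"spin":0}]'; python3 t.py
```

```text
time: 21.98
tool_pos: [0.5128, 0.1386, 0.1042]
ee_rot: [-0.471, 0.527, 0.481, 0.519]
contact_force: [-0.2, -0.3, 0.4]
width: 0.0369
21.975 [0.5128 0.1386 0.1042] x [-0.019  0.003 -1.   ] z [0.094 0.996 0.001] 84.6
```

```bash
python3 -m creep '[{"claw":0.5,"x":0,"y":0,"z":-0.1,"spin":0},{"claw":1,"x":0,"y":0,"z":0,"spin":0},{"claw":1,"x":0,"y":0,"z":0,"spin":0},{"claw":1,"x":0,"y":0,"z":0,"spin":0}]' 6; python3 -m creep '[{"claw":1,"x":-0.05,"y":-0.5,"z":0.05,"spin":0},{"claw":1,"x":-0.05,"y":-0.6,"z":0.05,"spin":0},{"claw":1,"x":-0.05,"y":-0.6,"z":0.05,"spin":0}]'
```

```text
time: 22.48
tool_pos: [0.5134, 0.1388, 0.1039]
ee_rot: [-0.471, 0.527, 0.481, 0.519]
contact_force: [0.9, 0.2, -1.3]
width: 0.0155
time: 22.85
tool_pos: [0.5121, 0.1225, 0.1057]
ee_rot: [-0.471, 0.525, 0.482, 0.519]
contact_force: [0.8, 0.3, -0.5]
width: 0.0152
```

```bash
python3 -m creep '[{"claw":1,"x":-0.06,"y":-0.7,"z":0,"spin":0},{"claw":1,"x":-0.06,"y":-0.7,"z":0,"spin":0},{"claw":1,"x":-0.06,"y":-0.7,"z":0,"spin":0},{"claw":1,"x":-0.06,"y":-0.7,"z":0,"spin":0},{"claw":1,"x":-0.06,"y":-0.6,"z":0,"spin":0},{"claw":1,"x":0,"y":-0.2,"z":0,"spin":0},{"claw":1,"x":0,"y":0,"z":0,"spin":0}]'
```

```text
time: 23.72
tool_pos: [0.5088, 0.0831, 0.107]
ee_rot: [-0.471, 0.526, 0.481, 0.52]
contact_force: [-0.3, 0.9, 3.9]
width: 0.014
```

```bash
python3 -m creep '[{"claw":0.5,"x":0,"y":0,"z":0,"spin":0},{"claw":0.4,"x":0,"y":0,"z":0,"spin":0},{"claw":0.4,"x":0,"y":0,"z":0,"spin":0},{"claw":0.4,"x":0,"y":0,"z":0,"spin":0},{"claw":0.4,"x":0,"y":0,"z":0,"spin":0},{"claw":0.4,"x":0,"y":0,"z":0,"spin":0},{"claw":0.4,"x":0,"y":0,"z":0,"spin":0},{"claw":0.4,"x":0,"y":0,"z":0,"spin":0},{"claw":0.4,"x":0,"y":0,"z":0,"spin":0},{"claw":0.4,"x":0,"y":0,"z":0,"spin":0},{"claw":0.4,"x":0,"y":0,"z":0,"spin":0},{"claw":0.4,"x":0,"y":0,"z":0,"spin":0}]'
cat > tilt.py <<'E'
from h import *
import sys
im=ctrl.get_image("scene")
f=im["frame"]; cv2.imwrite(f"pics/{sys.argv[1]}.png",cv2.resize(f[180:300,230:390],None,fx=5,fy=5,interpolation=cv2.INTER_CUBIC))
def h(c,r0,r1,p,z0):
    d=np.hypot(p[:,0]-c[0],p[:,1]-c[1]);q=p[(d>r0)&(d<r1)&(abs(p[:,2]-z0)<.018)];return np.median(q[:,2]),len(q)
p=cloud(im,np.ones(im["range_z"].shape,bool))
a=h((.605,-.027),.029,.046,p,.11); b=h((.6267,.2252),.0245,.038,p,.122)
print('pan z',a,'flange rim z',b,'tilt from diff',(b[0]-.012-a[0])/.25)
E
python3 tilt.py t1
```

```text
time: 25.22
tool_pos: [0.5087, 0.0823, 0.1063]
ee_rot: [-0.471, 0.526, 0.481, 0.52]
contact_force: [0.2, 0.6, 0.2]
width: 0.0274
pan z (np.float64(0.12300995217006915), 380) flange rim z (np.float64(0.11207504035782367), 530) tilt from diff -0.09173964724898187
```

View pics/t1.png

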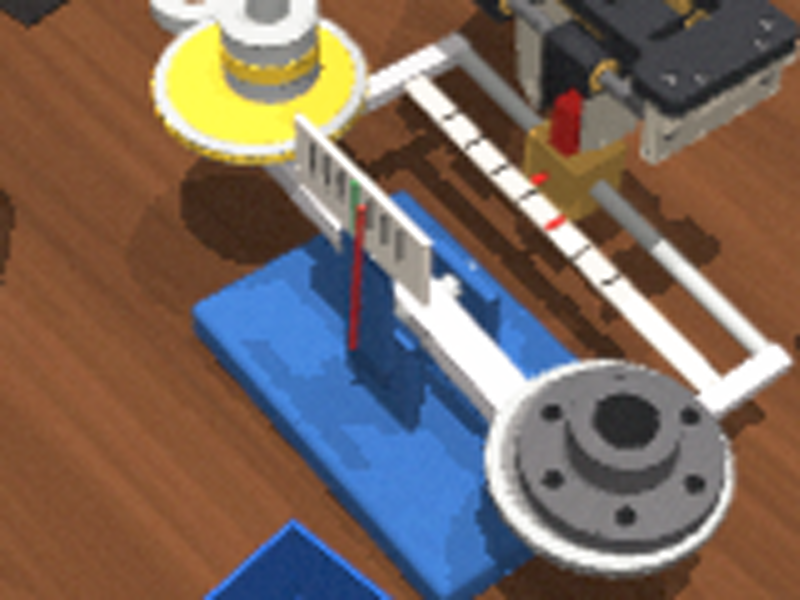

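```bash
cat > tab.py <<'E'
from h import *
for n in("scene","wrist","top"):
    im=ctrl.get_image(n)
    p=blob(im,(0,170,90),(6,255,255),(0,400,0,640),.108,.15)
    p=p[(abs(p[:,0]-.51)<.03)&(abs(p[:,1]-.1)<.06)]
    if len(p)>5:
        m=(p.min(0)+p.max(0))/2; print(n,len(p),p.min(0).round(4),p.max(0).round(4),'poise',-(np.median(p[:,:2],0)-[.616,.099])@[.087,.996],-(m[:2]-[.616,.099])@[.087,.996])
print(ctrl.get_state()['tool_pos'])
E
python3 tab.py
```

```text
scene 50 [0.5133 0.0767 0.1082] [0.5251 0.0912 0.1309] poise 0.021849126701049448 0.023419116510428852
wrist 902 [0.493  0.0782 0.1083] [0.5206 0.0943 0.1302] poise 0.022872142389693147 0.02222505365894309
[0.5087353  0.08228643 0.10632212]
```

Poise is at about +23 mm, and the beam still reads about -0.09 (near its stop). I'll re-grip and move about 20 mm further.

```bash
python3 -m creep '[{"claw":0.6,"x":0,"y":0.3,"z":0,"spin":0},{"claw":1,"x":0,"y":0,"z":0,"spin":0},{"claw":1,"x":0,"y":0,"z":0,"spin":0},{"claw":1,"x":0,"y":0,"z":0,"spin":0}]' | grep -E "pos|wid|force"; python3 -m creep '[{"claw":1,"x":-0.05,"y":-0.5,"z":0.05,"spin":0},{"claw":1,"x":-0.05,"y":-0.6,"z":0,"spin":0},{"claw":1,"x":-0.05,"y":-0.6,"z":0,"spin":0},{"claw":1,"x":-0.01,"y":-0.2,"z":0,"spin":0},{"claw":1,"x":0,"y":0,"z":0,"spin":0}]'| grep -E "pos|wid|force"
python3 -m creep '[{"claw":0.6,"x":0,"y":0,"z":0,"spin":0},{"claw":0.3,"x":0,"y":0,"z":0,"spin":0},{"claw":0.3,"x":0,"y":0,"z":0,"spin":0},{"claw":0.3,"x":0,"y":0,"z":0,"spin":0},{"claw":0.3,"x":0,"y":0,"z":0,"spin":0},{"claw":0.3,"x":0,"y":0,"z":0,"spin":0},{"claw":0.3,"x":0,"y":0,"z":0,"spin":0},{"claw":0.3,"x":0,"y":0,"z":0,"spin":0},{"claw":0.3,"x":0,"y":0,"z":0,"spin":0},{"claw":0.3,"x":0,"y":0,"z":0,"spin":0},{"claw":0.3,"x":0,"y":0,"z":0,"spin":0},{"claw":0.3,"x":0,"y":0,"z":0,"spin":0}]'
python3 tilt.py t2; python3 tab.py
```

```text
tool_pos: [0.5087, 0.0853, 0.1061]
contact_force: [0.3, -0.5, -0.2]
width: 0.015
tool_pos: [0.507, 0.0655, 0.106]
contact_force: [1.1, 1.2, -3.7]
width: 0.0145
time: 28.05
tool_pos: [0.507, 0.0651, 0.1068]
ee_rot: [-0.471, 0.526, 0.481, 0.52]
contact_force: [0.1, 0.2, 0.4]
width: 0.0325
pan z (np.float64(0.11363947376883701), 363) flange rim z (np.float64(0.12146782054977484), 544) tilt from diff -0.016686612876248674
scene 65 [0.5088 0.0548 0.1083] [0.5227 0.071  0.1298] poise 0.04168113226799467 0.04472317984855526
wrist 793 [0.4913 0.0577 0.1081] [0.5188 0.0716 0.1289] poise 0.044578392053071174 0.0438701628506492
[0.50696739 0.06515104 0.10684489]
```

```bash
cat > tilt2.py <<'E'
from h import *
A=(.605,-.027);B=(.6267,.2252);yb=np.array([.087,.996]);xb=np.array([.996,-.087]);C=np.array([.616,.099])
for n in("scene","top"):
    im=ctrl.get_image(n);p=cloud(im,np.ones(im["range_z"].shape,bool))
    def h(c,r0,r1,z0):
        d=np.hypot(p[:,0]-c[0],p[:,1]-c[1]);q=p[(d>r0)&(d<r1)&(abs(p[:,2]-z0)<.008)];return q[:,2].mean(),len(q)
    a=h(A,.029,.046,.11);b=h(B,.0245,.038,.122)
    q=p[(p[:,0]>.35)&(p[:,0]<.8)&(p[:,1]>-.2)&(p[:,1]<.4)&(abs(p[:,2])<.006)]
    k=np.linalg.lstsq(np.c_[q[:,:2],np.ones(len(q))],q[:,2],rcond=None)[0]
    ga,gb=(np.r_[A,1]@k,np.r_[B,1]@k)
    L=(p[:,:2]-C); u=L@xb;v=L@yb
    s=p[(abs(u)<.06)&(abs(v)<.095)&(abs(p[:,2]-.026)<.006)]
    # beam-side bar: scale strip heights against v
    g=(u<-.06)&(u>-.085)&(abs(v)<.11)&(abs(p[:,2]-.085)<.02)
    bar=np.polyfit(v[g],p[g,2],1) if g.sum()>30 else [0,0]
    print(n,'pan',a,'rim',b,'bench',ga,gb,'slab',s[:,2].mean(),len(s),'TILT',(b[0]-gb-.012-a[0]+ga)/.25,'raw',(b[0]-.012-a[0])/.25,'bar slope',bar[0],g.sum())
E
python3 tilt2.py
```

```text
scene pan (np.float64(0.11347510574165838), 369) rim (np.float64(0.12157786869958942), 505) bench 0.001638749422602208 0.0013540673684432102 slab 0.027231076921354458 1596 TILT -0.014450219951639826 raw -0.015588948168275829 bar slope -0.01253305065269211 430
top pan (np.float64(0.11154119061165585), 579) rim (np.float64(0.11959931191347765), 391) bench -0.0004684938607883673 -0.00043151143364740996 slab 0.025182101847687755 722 TILT -0.015915444501276615 raw -0.015767514792712767 bar slope 0.031316840482770975 89
```

View pics/t2.png

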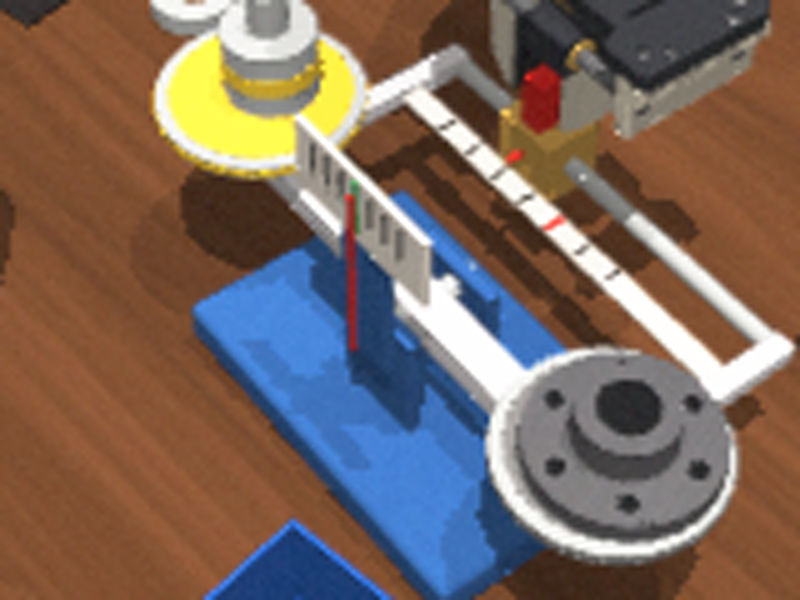

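Both cameras give a tilt of about -0.015 rad, about 11 g light on the weight side. That means about 3.8 mm more poise, so the target TCP y is about 0.0617.

```bash
python3 -m creep '[{"claw":0.6,"x":0,"y":0,"z":0,"spin":0},{"claw":1,"x":0,"y":0,"z":0,"spin":0},{"claw":1,"x":0,"y":0,"z":0,"spin":0},{"claw":1,"x":0,"y":0,"z":0,"spin":0}]' | grep -E "pos|wid|force"; python3 -m creep '[{"claw":1,"x":-0.02,"y":-0.2,"z":0,"spin":0},{"claw":1,"x":-0.01,"y":-0.15,"z":0,"spin":0},{"claw":1,"x":0,"y":0,"z":0,"spin":0}]'| grep -E "pos|wid|force"
```

```text
tool_pos: [0.5069, 0.065, 0.1067]
contact_force: [-0.1, -0.6, -1.6]
width: 0.014
tool_pos: [0.5067, 0.0622, 0.1065]
contact_force: [0.6, -0.1, -1.0]
width: 0.0141
```

```bash
python3 -m creep '[{"claw":1,"x":0,"y":-0.1,"z":0,"spin":0},{"claw":1,"x":0,"y":0,"z":0,"spin":0}]'| grep -E "pos|wid|force"
python3 -m creep '[{"claw":0.6,"x":0,"y":0,"z":0,"spin":0},{"claw":0.3,"x":0,"y":0,"z":0,"spin":0},{"claw":0.3,"x":0,"y":0,"z":0,"spin":0},{"claw":0.3,"x":0,"y":0,"z":0,"spin":0},{"claw":0.3,"x":0,"y":0,"z":0,"spin":0},{"claw":0.3,"x":0,"y":0,"z":0,"spin":0},{"claw":0.3,"x":0,"y":0,"z":0,"spin":0},{"claw":0.3,"x":0,"y":0,"z":0,"spin":0},{"claw":0.3,"x":0,"y":0,"z":0,"spin":0},{"claw":0.3,"x":0,"y":0,"z":0,"spin":0},{"claw":0.3,"x":0,"y":0,"z":0,"spin":0},{"claw":0.3,"x":0,"y":0,"z":0,"spin":0}]'
python3 tilt2.py
```

```text
tool_pos: [0.5066, 0.0612, 0.1065]
contact_force: [1.3, -0.3, -1.3]
width: 0.0142
time: 30.98
tool_pos: [0.5066, 0.0603, 0.1068]
ee_rot: [-0.471, 0.526, 0.481, 0.52]
contact_force: [0.2, -0.4, -0.0]
width: 0.0324
scene pan (np.float64(0.11200203884609669), 357) rim (np.float64(0.12315593187793072), 498) bench 0.0016263088441836576 0.0013648501446610862 slab 0.027239621248307314 1582 TILT -0.0023385930745735807 raw -0.0033844278726638533 bar slope 0.0006745301352360738 427
top pan (np.float64(0.10982957108943937), 527) rim (np.float64(0.12098160004748278), 402) bench -0.0005206019673945448 -0.00046766885243598754 slab 0.02527930911685744 772 TILT -0.0036036166276606054 raw -0.0033918841678263756 bar slope 0.022631071461093902 101
```

```bash
python3 -m creep '[{"claw":0.3,"x":0,"y":0.06,"z":0,"spin":0},{"claw":0.6,"x":0,"y":0,"z":0,"spin":0}]' | grep -E "pos|wid|force"; python3 -m creep '[{"claw":1,"x":0,"y":0,"z":0,"spin":0},{"claw":1,"x":0,"y":0,"z":0,"spin":0},{"claw":1,"x":0,"y":0,"z":0,"spin":0}]'| grep -E "pos|wid|force"
python3 -m creep '[{"claw":0.6,"x":0,"y":0,"z":0,"spin":0},{"claw":0.3,"x":0,"y":0,"z":0,"spin":0},{"claw":0.3,"x":0,"y":0,"z":0,"spin":0},{"claw":0.3,"x":0,"y":0,"z":0,"spin":0},{"claw":0.3,"x":0,"y":0,"z":0,"spin":0},{"claw":0.3,"x":0,"y":0,"z":0,"spin":0},{"claw":0.3,"x":0,"y":0,"z":0,"spin":0},{"claw":0.3,"x":0,"y":0,"z":0,"spin":0},{"claw":0.3,"x":0,"y":0,"z":0,"spin":0},{"claw":0.3,"x":0,"y":0,"z":0,"spin":0},{"claw":0.3,"x":0,"y":0,"z":0,"spin":0},{"claw":0.3,"x":0,"y":0,"z":0,"spin":0}]'
python3 tilt2.py
```

```text
tool_pos: [0.5067, 0.061, 0.1069]
contact_force: [-0.3, 0.5, -0.2]
width: 0.0263
tool_pos: [0.5066, 0.061, 0.1068]
contact_force: [-0.2, -0.6, 0.1]
width: 0.0139
time: 33.2
tool_pos: [0.5066, 0.0609, 0.1068]
ee_rot: [-0.471, 0.526, 0.481, 0.519]
contact_force: [-0.1, -0.1, 0.2]
width: 0.032
scene pan (np.float64(0.11197822989447037), 358) rim (np.float64(0.1231350512117873), 502) bench 0.001652847836002886 0.0013616602903971434 slab 0.027230398774273967 1593 TILT -0.002207964548309257 raw -0.0033727147307322514 bar slope 0.0011711820730421767 424
top pan (np.float64(0.10972095336416823), 530) rim (np.float64(0.12136651109138502), 403) bench -0.0004891738132143042 -0.0004351628752343507 slab 0.025239336971500798 772 TILT -0.001633812843052669 raw -0.0014177690911328367 bar slope 0.028947741918314524 100
```

Tilt is now about -0.002 rad, within measurement noise. I'll retreat straight up and check.

```bash
python3 -m creep '[{"claw":0.3,"x":0,"y":0,"z":0.5,"spin":0},{"claw":0.3,"x":0,"y":0,"z":1,"spin":0},{"claw":0.3,"x":0,"y":0,"z":2,"spin":0},{"claw":0.3,"x":0,"y":0,"z":3,"spin":0},{"claw":0.3,"x":0,"y":0,"z":3,"spin":0},{"claw":0.3,"x":-3,"y":0,"z":2,"spin":0},{"claw":0.3,"x":-4,"y":0,"z":0,"spin":0},{"claw":0.3,"x":0,"y":0,"z":0,"spin":0},{"claw":0.3,"x":0,"y":0,"z":0,"spin":0},{"claw":0.3,"x":0,"y":0,"z":0,"spin":0},{"claw":0.3,"x":0,"y":0,"z":0,"spin":0},{"claw":0.3,"x":0,"y":0,"z":0,"spin":0}]'
python3 tilt2.py; python3 tab.py; python3 tilt.py t3
```

```text
time: 34.8
tool_pos: [0.4384, 0.0615, 0.2313]
ee_rot: [-0.472, 0.524, 0.479, 0.522]
contact_force: [0.8, -0.0, -0.9]
width: 0.0321
scene pan (np.float64(0.11201478496576496), 355) rim (np.float64(0.1231376312992594), 502) bench 0.001686861623184445 0.0013545019627425009 slab 0.027291567965822636 1587 TILT -0.002179176024254442 raw -0.003508614666022203 bar slope 0.001749315307028705 425
top pan (np.float64(0.10979283988563433), 628) rim (np.float64(0.12124996531450995), 397) bench -0.00044211152899131356 -0.0004799968556589935 slab 0.025321663243006998 1886 TILT -0.002019956977826791 raw -0.0021714982844975306 bar slope -0.001317330538457155 242
scene 113 [0.4937 0.0503 0.1081] [0.5232 0.068  0.1299] poise 0.04503224588441791 0.04907737131789959
wrist 63 [0.4909 0.0546 0.1082] [0.4931 0.0669 0.1208] poise 0.04889188002777801 0.048869511749000394
[0.43805306 0.06144118 0.2313541 ]
pan z (np.float64(0.11182552912206628), 362) flange rim z (np.float64(0.12317781961115454), 547) tilt from diff -0.002590838043646959
```

View pics/t3.png

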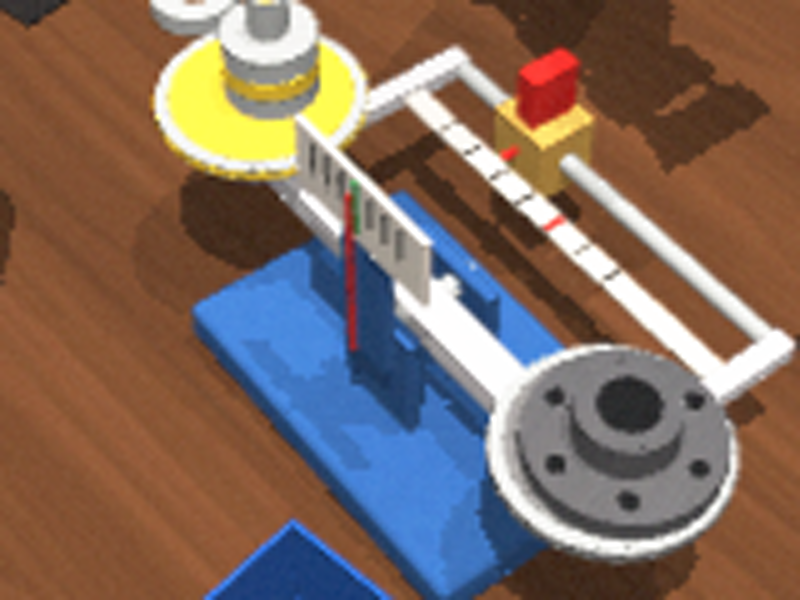

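The beam is at rest and level (about -0.002 rad), the pointer is at the green mark (348,195), the 500 g weight is mid-pan, and the gripper is clear. I'll hand it in.

```bash
python3 -c "
from workcell import ctrl
print(ctrl.sign_off())"
```

```text
the job is handed in; nothing more can be done
None
```

The flange is weighed and the job handed in at about 35 s of the 64 s. It balances the 500 g weight with the poise at about +47 mm, which makes it roughly 640 g.

- **Press:** Pressing the empty pan to level took about 6.6 N. Allowing for the poise's starting position, that put the flange at about 575 g. The 500 g weight was the only one within the poise's reach.
- **Weight and poise:** I set the 500 g weight in the middle of the yellow pan, then slid the poise in three moves plus a final small nudge until the beam came to rest.
- **Last checks:** With the gripper clear, both cameras read a beam tilt of about -0.002 rad, which is within their noise. The weight stood mid-pan in the last picture. The pointer was close to the green mark; that view is too coarse to confirm level more exactly.
- **Disagreement:** The press estimate was about 65 g below the final balance. The press reading also carried about 3 N of side force. The poise made up the difference and stayed within its range.
- **Not checked:** I did not take a separate final look at the other things on the bench. No unexpected contact force showed in the readings at the end of each move.

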